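Press the block onto a lens and open the guard

TASK

On the lens blocking press, with its clear guard door still shut, pull the red lever all the way down to its stop, hold it there for about a second, then ease it all the way back up to rest under control, taking two seconds or more and not letting the spring fling it back. After that swing the guard door open by at least 60 degrees so that the lens can be taken out, let go, and leave the other things on the counter where they stand.

Things in the scene. Friction and masses are not known exactly. Their poses are not given: they have to be found in the camera images.
- blocker: fixed white lens blocking press, 200 x 200 x 170 mm high; origin: centre of underside; front (guard door) is -x, +y its left, z up. Lever on its right side (-y). A clear magnifier pane in a white frame overhangs the lever: underside 365 mm above the counter, front edge at x -50 mm, y -250 to -115 mm here, so the resting lever must be reached from front and above, tool leaning 30 to 45 degrees
- lever_grip (a point): point to grip, on the axis of the lever's red round bar, 40 mm from its free end. The bar is 20 mm thick, 100 mm long, along the press's y, free end to -y; its other end joins a 14 mm rod down to the pivot. Moves with the lever; at rest 63 mm in front of (-x) and 136 mm above lever_pivot
- lever_pivot (a point): point on the lever's turning axis (parallel to the press's y axis) level in y with lever_grip, fixed to the press, 130 mm above the counter; lever_grip turns about it at a radius of 150 mm
- press_lever (a joint): lever angle, rad: 0 = at rest (leaning 25 degrees from vertical towards the front), grows as the grip bar is pulled forward (-x) and down, 0.96 = at its lower stop. A spring pulls it back to 0: about 5 N at the grip at rest, 10 N at the stop
- door_handle (a point): grip point on the axis of the guard door's blue upright handle bar, open from above: 12 mm thick, 78 mm tall, standing 38 mm in front of the door panel, its two ends joined to the panel. The point is 22 mm below the bar's top and 145 mm above the counter; it moves with the door
- door_hinge (a point): point on the guard door's upright hinge axis at the height of door_handle, fixed to the press; the clear panel (140 mm wide, 120 mm high, from 45 to 165 mm above the counter) runs from here to -y when shut; door_handle is 120 mm to -y and 38 mm to -x of it when shut
- guard (a joint): guard door angle, rad: 0 = shut, grows as the handle swings forward (-x) and to the left (+y), clockwise seen from above, up to 1.6. It has light friction and stays where it is left
- job_tray: bystander: orange open job tray holding two clear lenses, 150 x 100 x 28 mm, standing under the lever; origin: centre of underside
- block_jar: bystander: small jar with blue cap, 60 mm across, 75 mm high, left of the press; origin: centre of underside
- spray: bystander: white spray-cleaner bottle with blue cap, 52 mm across, 150 mm high; origin: centre of underside
- case: bystander: black spectacle case, 160 x 65 x 45 mm; origin: centre of underside
- screwdriver: bystander: screwdriver with yellow handle, 150 mm long, lying; origin: underside
- spectacles: bystander: pair of red spectacles standing with the arms unfolded, about 150 x 122 x 50 mm; origin: underside at the front frame
- pen_cup: bystander: blue ceramic cup, 76 mm across, 90 mm high; origin: centre of underside

How it is judged:
On the way, in this order (a step that is already met when the one before it is completed fails the run):
1. the lever is pulled down to its stop (0.85 rad or more) with the guard door shut, and held for 0.5 s (value of joint press_lever above 0.85 rad and value of joint guard below 0.3 rad), for 0.5 s.
2. the lever is back at rest (below 0.1 rad) with the guard door still shut (value of joint press_lever below 0.1 rad and value of joint guard below 0.3 rad), for 0.2 s.
3. the guard door is swung open past 1.0 rad (value of joint guard above 1 rad), for 0.2 s.
At the end, for the whole second after the job is handed in: The lever is at rest (below 0.1 rad) and the guard door stands open by more than 1.0 rad and still (slower than 0.1 rad/s) (value of joint press_lever below 0.1 rad and value of joint guard above 1 rad and velocity of joint guard between -0.1 and 0.1 rad/s); the robot touches nothing.
It fails at once if the lever flies back: returns faster than 1.2 rad/s while still more than 0.2 rad from rest (velocity of joint press_lever below -1.2 rad/s and value of joint press_lever above 0.2 rad).
It fails at once if the lever is pulled (above 0.3 rad) with the guard door open (above 0.3 rad) (value of joint each of press_lever, guard above 0.3 rad).
It fails at once if a bystander is shifted by more than 40 mm or knocked over ((distance of job_tray from where it was at the start of the episode above 0.04 m or angle between job_tray's own z axis and vertical above 0.5 rad) or (distance of block_jar from where it was at the start of the episode above 0.04 m or angle between block_jar's own z axis and vertical above 0.5 rad) or (distance of spray from where it was at the start of the episode above 0.04 m or angle between spray's own z axis and vertical above 0.5 rad) or (distance of case from where it was at the start of the episode above 0.04 m or angle between case's own z axis and vertical above 0.5 rad) or distance of screwdriver from where it was at the start of the episode above 0.04 m or (distance of spectacles from where it was at the start of the episode above 0.04 m or angle between spectacles's own z axis and vertical above 0.5 rad) or (distance of pen_cup from where it was at the start of the episode above 0.04 m or angle between pen_cup's own z axis and vertical above 0.5 rad)).
It also fails if it takes over 64 s, if anything falls off the work surface, if the arm or the gripper's body presses on something with over 40 N, if the wrist force passes 120 N, or if a joint passes its speed limit or range.

ROBOT

A 7-joint arm with a two-finger parallel gripper is mounted at the origin on the work surface. World frame = base frame: x ahead of the robot, y to its left, z up, the work surface at z = 0. Lengths are in m, angles in rad, forces in N, time in s.
With the tool pointing down it reaches from about 0.4 to 0.85 m from the base axis. Payload 6.9 kg.
Tool frame: the origin (TCP) lies midway between the tips of the shut fingers; the grasp point (between the pads) lies behind it (ctrl.pinch_z is the z of the grasp point in the tool frame, in m); z points along the fingers, y is the line along which they close (so a half turn about z gives the same grasp; the last joint's range is limited). The gripper opens to 85 mm and grips with 20 to 120 N. Pads are 22 mm wide; open, the fingers measure 114 mm over their backs; the gripper's body (76 mm by 85 mm) begins 54 mm behind the grasp point. The pads swing forward as they close: fully open they stand 13 mm farther back than shut.
Start: joints at [1.31, 0.507, -0.238, 1.5, 0.126, 1.149, -0.155], TCP at [0.224, -0.583, 0.231] pointing down, gripper open.
Joint ranges: [-3.08, 3.08], [-0.24, 2.05], [-1.43, 1.35], [0, 2.5], [-1.52, 4.66], [0.17, 1.96], [-2.89, 2.89]. Speed limits (rad/s): [2.39, 2.39, 3.14, 3.14, 3.14, 3.14, 3.14].

INTERFACE

Orientations are given as a unit quaternion [w, x, y, z].
In Python, from station import ctrl, get_state, vision, ticket, models gives the robot as it stands. Calls block until the motion is done:
- ctrl.movep(position, orientation): joint-space move of the TCP to a pose.
- ctrl.movel(position, frame=None, max_speed=0.15): straight line of the TCP; frame=None keeps the orientation; max_speed is the mean speed in m/s.
- ctrl.set_joints(angles): joint-space move.
- ctrl.ungrasp() and ctrl.close_gripper(force=None): open the fingers fully, or close them until they stop; force is the grip in N (None keeps the last).
- ctrl.pause(seconds).
- ctrl.ik(position, orientation): joint angles nearest the present ones, or None.
- get_state(): the state.
- vision.grab_frame(name): name is "side" or "top"; returns (picture, depth): 400x640x3 uint8, blue, green, red; 400x640 float32, m along the optical axis (not along the pixel's ray), 0 where there is no reading.
- vision.camera_info(name): a dict with "mtx" (3x3 intrinsics, pixels), "R" (3x3) and "t" (3): a world point X has camera coordinates R X + t. Camera axes: x right, y down, z forward; pixel columns grow to the right and rows downward; lengths in m; the calibration is good to about 2 mm. A picture is of the moment at which its call begins. camera_info takes no time and is no camera call.
A pose or a line that the arm cannot do raises ctrl.Unreachable and nothing moves.
- ticket.close_job(): hands the job in; it is judged then, once.
Trained networks look in the newest picture that a camera, given by its name, has taken for a name from the list of things; names that differ only in an ending like _2 or _b are one class to them, and where a whole thing is asked for, a point or a joint stands for the part that bears it (a point fixed in the world has none). Each returns a list of dicts, best first, with "p" (0 to 1); they miss things now and then, are a little off and sometimes report something else, mostly with a low value. They report only what shows in the picture. A call takes as long as a camera call.
- models.recognise(camera, target): "point" ([column, row] in pixels, amid what is visible of it).
- models.masks_of(camera, target): "mask" (400x640 bool, what is visible of it) and "point" ([column, row] in pixels, amid what is visible of it).
The state is a dict: "time": time; "qpos": joint angles; "qd": joint speeds; "tau": joint torques, N m; "tcp_pos": TCP position; "eef_rot": TCP orientation; "contact_force": force on the tool from outside, world axes, zero at the start; "wrist_torque": the same for the moment, N m; "width": finger opening in m; "gripper_force": force on a finger pad.
Only numpy, scipy, OpenCV 4.12 (cv2) and the standard library are available. Lean on these libraries where they do the work, as an engineer would, in place of code of your own. Each camera call takes 0.05 s, during which the arm holds its last target. There are 200 camera calls.

## Working session

There is one attempt and no reset: what is moved stays moved. The work goes in short steps, each a Python script; the robot and the scene stay as the last script left them, time stands still between calls to the robot, and variables do not carry over. Pictures are saved under pics/ and viewed, at most 10 in all, crops included, and the job is handed in when it is done.

```bash
ls; mkdir -p pics; cat > h.py <<'E'
import numpy as np, cv2
from station import ctrl, get_state, vision, ticket, models
def world(cam,uv,z):
    i=vision.camera_info(cam);K,R,t=map(np.array,(i["mtx"],i["R"],i["t"]))
    uv=np.atleast_2d(np.asarray(uv,float));z=np.atleast_1d(z)
    c=np.c_[uv,np.ones(len(uv))]@np.linalg.inv(K).T*z[:,None]
    return (c-t)@R
def proj(cam,X):
    i=vision.camera_info(cam);K,R,t=map(np.array,(i["mtx"],i["R"],i["t"]))
    c=np.atleast_2d(X)@R.T+t; c=c@K.T; return c[:,:2]/c[:,2:]
E
python3 - <<'E'
from h import *
for c in("side","top"):
    im,d=vision.grab_frame(c); cv2.imwrite(f"pics/{c}0.png",im)
    i=vision.camera_info(c); print(c,-np.array(i["R"]).T@i["t"],np.array(i["R"])[2])
    for n in("lever_grip","door_handle","blocker"):
        for r in models.masks_of(c,n)[:2]:
            m=r["mask"]&(d>0); v,u=np.nonzero(m)
            if not len(u): continue
            X=world(c,np.c_[u,v],d[m]); print(n,round(r["p"],2),np.round(r["point"]),m.sum(),np.percentile(X,[3,50,97],axis=0).round(3).tolist())
print(get_state()["eef_rot"],ctrl.pinch_z,get_state()["time"])
E
```

```text
pics
side [0.07905951 1.03542115 1.26153902] [ 0.28248842 -0.64987643 -0.7055926 ]
lever_grip 0.7 [290. 153.] 222 [[0.652, -0.174, 0.137], [0.665, -0.08, 0.266], [0.734, -0.066, 0.278]]
door_handle 0.98 [288. 216.] 767 [[0.578, -0.017, 0.045], [0.618, 0.067, 0.112], [0.627, 0.147, 0.167]]
blocker 0.77 [266. 196.] 6845 [[0.615, -0.183, 0.021], [0.72, 0.039, 0.169], [0.817, 0.151, 0.395]]
top [0.32152697 0.0099563  1.19008525] [ 0.20898689  0.00586346 -0.97790086]
lever_grip 0.82 [372. 143.] 449 [[0.649, -0.174, 0.135], [0.659, -0.107, 0.271], [0.735, -0.065, 0.276]]
door_handle 0.89 [307. 176.] 711 [[0.578, 0.009, 0.049], [0.616, 0.071, 0.13], [0.624, 0.141, 0.167]]
door_handle 0.39 [376. 144.] 487 [[0.649, -0.206, -0.001], [0.659, -0.113, 0.271], [0.741, -0.065, 0.276]]
blocker 0.71 [339. 119.] 10896 [[0.616, -0.193, 0.052], [0.727, -0.031, 0.171], [0.816, 0.137, 0.396]]
[-1.40417377e-04  9.83233107e-01  1.82353055e-01 -1.63361878e-05] -0.0187 0.4
```

View pics/side0.png

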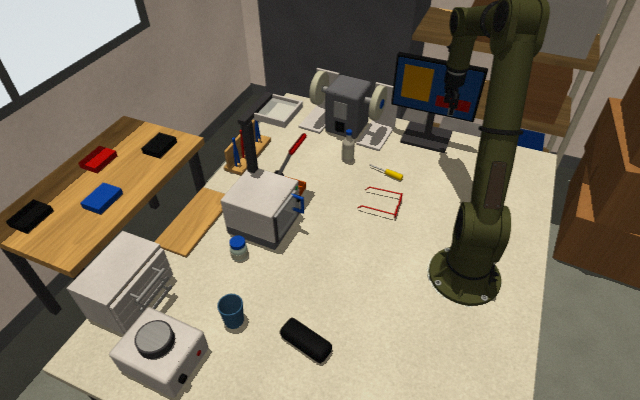

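View pics/top0.png

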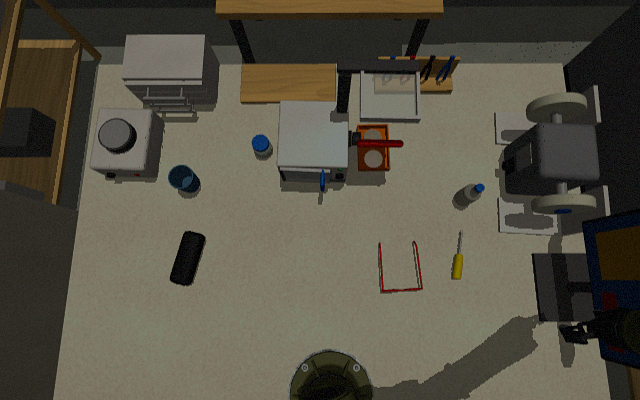

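```bash
python3 - <<'E'
from h import *
for c in("side","top"):
    im,d=vision.grab_frame(c); hsv=cv2.cvtColor(im,cv2.COLOR_BGR2HSV)
    V,U=np.mgrid[:400,:640]; X=world(c,np.c_[U.ravel(),V.ravel()],d.ravel()).reshape(400,640,3); ok=d>0
    red=ok&((hsv[...,0]<6)|(hsv[...,0]>174))&(hsv[...,1]>120)&(X[...,2]>.24)&(X[...,2]<.30)&(X[...,0]>.5)&(abs(X[...,1])<.4)
    P=X[red]; m=P.mean(0); w=np.linalg.svd(P-m,full_matrices=False)[2]; s=(P-m)@w[0]
    print(c,"red",len(P),m.round(4),w[0].round(3),(m+w[0]*s.min()).round(4),(m+w[0]*s.max()).round(4))
    bl=ok&(hsv[...,0]>95)&(hsv[...,0]<130)&(hsv[...,1]>120)&(X[...,2]>.08)&(X[...,2]<.18)&(X[...,0]>.5)&(X[...,0]<.66)&(abs(X[...,1]-.03)<.12)
    P=X[bl]; print("blue",len(P),np.percentile(P,[3,50,97],axis=0).round(4).tolist() if len(P) else "")
    t=ok&(abs(X[...,2]-.17)<.006)&(X[...,0]>.55)&(X[...,0]<.9)&(abs(X[...,1])<.2)
    P=X[t]; r=cv2.minAreaRect((P[:,:2]*1000).astype(np.float32)); print("top",len(P),r,np.median(P,0))
    for n in("job_tray","block_jar","spray","case","screwdriver","spectacles","pen_cup"):
        for r in models.masks_of(c,n)[:1]:
            mm=r["mask"]&ok; P=X[mm]; 
            if len(P): print(n,round(r["p"],2),np.round(r["point"]),np.percentile(P,[3,97],axis=0).round(3).tolist())
E
```

```text
side red 122 [ 0.662  -0.1127  0.2721] [-0.51  -0.858 -0.061] [0.743  0.0237 0.2818] [ 0.6325 -0.1623  0.2686]
blue 106 [[0.5734, 0.0172, 0.0947], [0.5867, 0.0266, 0.1377], [0.6141, 0.0314, 0.1686]]
top 2330 ((701.43994140625, 39.14845275878906), (228.82460021972656, 253.44729614257812), 88.8104476928711) [0.71709973 0.05954085 0.1690673 ]
job_tray 0.51 [302. 186.] [[0.663, -0.19, 0.002], [0.696, -0.137, 0.031]]
block_jar 0.95 [239. 248.] [[0.706, 0.197, 0.006], [0.758, 0.247, 0.078]]
spray 0.85 [347. 148.] [[0.548, -0.442, 0.002], [0.601, -0.389, 0.149]]
case 0.92 [307. 340.] [[0.309, 0.4, 0.015], [0.454, 0.475, 0.049]]
screwdriver 0.44 [390. 173.] [[0.326, -0.391, 0.005], [0.392, -0.367, 0.028]]
spectacles 0.3 [264. 192.] [[0.616, -0.195, 0.006], [0.823, 0.151, 0.395]]
pen_cup 0.98 [233. 310.] [[0.587, 0.411, -0.0], [0.66, 0.483, 0.091]]
top red 322 [ 0.6589 -0.1212  0.2724] [-0.167 -0.986 -0.004] [ 0.6791 -0.002   0.2729] [ 0.649  -0.18    0.2722]
blue 91 [[0.5727, 0.0174, 0.0952], [0.5904, 0.023, 0.1623], [0.6182, 0.1391, 0.1674]]
top 4564 ((701.8259887695312, 49.47053909301758), (199.52639770507812, 247.8761749267578), 88.31096649169922) [0.71685976 0.05125787 0.16819908]
job_tray 0.59 [374. 152.] [[0.661, -0.186, -0.002], [0.809, -0.092, 0.03]]
block_jar 0.58 [265. 146.] [[0.705, 0.188, 0.008], [0.754, 0.24, 0.077]]
spray 0.81 [471. 193.] [[0.546, -0.437, 0.004], [0.59, -0.392, 0.15]]
case 0.89 [187. 255.] [[0.313, 0.391, 0.017], [0.454, 0.465, 0.047]]
screwdriver 0.55 [458. 264.] [[0.324, -0.403, -0.001], [0.395, -0.369, 0.027]]
spectacles 0.5 [389. 289.] [[0.287, -0.263, 0.015], [0.383, -0.15, 0.046]]
pen_cup 0.83 [181. 180.] [[0.586, 0.413, 0.001], [0.653, 0.48, 0.09]]
```

The side view shows the press at about (262,208), the red bar at about (298,143)–(283,170) and the blue handle at (299,204). In the top view the bar runs from (350,140) to (402,144), the handle is at (323,181), the magnifier pane is at (390,95), and the tray under the lever is at (373,148). Next I'll fit the press yaw and the grip points cleanly.

```bash
python3 - <<'E'
from h import *
for c in("side","top"):
    im,d=vision.grab_frame(c); hsv=cv2.cvtColor(im,cv2.COLOR_BGR2HSV)
    V,U=np.mgrid[:400,:640]; X=world(c,np.c_[U.ravel(),V.ravel()],d.ravel()).reshape(400,640,3); ok=d>0
    red=ok&((hsv[...,0]<6)|(hsv[...,0]>174))&(hsv[...,1]>120)&(X[...,2]>.255)&(X[...,2]<.285)&(X[...,0]>.62)&(X[...,0]<.69)&(X[...,1]<-.075)&(X[...,1]>-.25)
    P=X[red]; l=cv2.fitLine(P[:,:2].astype(np.float32),cv2.DIST_HUBER,0,.001,.001).ravel()
    print(c,len(P),"yaw bar",np.degrees(np.arctan2(l[0],-l[1])).round(2),l.round(4),np.percentile(P,[0,1,50,99,100],axis=0).round(4).tolist())
    t=ok&(abs(X[...,2]-.17)<.006)&(X[...,0]>.55)&(X[...,0]<.9)&(abs(X[...,1])<.2)&(hsv[...,1]<60)
    t=cv2.morphologyEx(t.astype(np.uint8),cv2.MORPH_OPEN,np.ones((7,7)))
    n,L,st,_=cv2.connectedComponentsWithStats(t); k=1+st[1:,4].argmax(); P=X[L==k]
    print("top",cv2.minAreaRect((P[:,:2]*1000).astype(np.float32)))
    bl=ok&(hsv[...,0]>95)&(hsv[...,0]<130)&(hsv[...,1]>120)&(X[...,2]>.08)&(X[...,2]<.18)&(X[...,0]>.56)&(X[...,0]<.63)&(abs(X[...,1]-.02)<.04)
    v,u=np.nonzero(bl); P=X[bl]; 
    for z in(.1,.12,.14,.155,.165):
        q=P[abs(P[:,2]-z)<.008]; print(z,len(q),q.mean(0).round(4) if len(q) else "", q.min(0).round(4) if len(q) else "")
    cv2.imwrite(f"pics/{c}crop.png",cv2.resize(im[60:240,200:440],None,fx=3.3,fy=3.3,interpolation=cv2.INTER_CUBIC))
    # pane
    q=ok&(abs(X[...,2]-.38)<.025)&(X[...,0]>.5)&(X[...,0]<1)&(X[...,1]<0)&(X[...,1]>-.35); P=X[q]
    print("pane",len(P),np.percentile(P,[1,99],axis=0).round(3).tolist())
E
```

```text
side 101 yaw bar 178.71 [ 0.0225  0.9997  0.6559 -0.1237] [[0.6506, -0.1785, 0.2597], [0.6506, -0.1748, 0.2616], [0.6552, -0.1246, 0.2732], [0.664, -0.0756, 0.2792], [0.6642, -0.0755, 0.2797]]
top ((728.0885009765625, 48.25428009033203), (201.25538635253906, 201.4100341796875), 88.67435455322266)
0.1 35 [0.5943 0.0243 0.0996] [ 0.5756 -0.0172  0.0921]
0.12 11 [0.5771 0.0275 0.1192] [0.5741 0.0234 0.1123]
0.14 8 [0.5777 0.0248 0.1405] [0.5739 0.0193 0.1332]
0.155 22 [0.5869 0.0269 0.1578] [0.5737 0.0203 0.1476]
0.165 39 [0.5934 0.0256 0.1642] [0.5751 0.0186 0.1581]
pane 1502 [[0.672, -0.2, 0.359], [0.818, -0.014, 0.4]]
top 286 yaw bar 179.55 [ 0.0079  1.      0.6568 -0.1405] [[0.6487, -0.1808, 0.2624], [0.6494, -0.1806, 0.2654], [0.6566, -0.1276, 0.273], [0.6662, -0.077, 0.2776], [0.6667, -0.0767, 0.2782]]
top ((725.96435546875, 49.98188400268555), (195.88987731933594, 200.3401336669922), 89.25396728515625)
0.1 6 [0.5906 0.0179 0.0956] [0.5827 0.0179 0.0934]
0.12 5 [0.5811 0.0247 0.1212] [0.5723 0.0206 0.1152]
0.14 5 [0.5735 0.0233 0.1402] [0.5725 0.0204 0.1321]
0.155 21 [0.5894 0.0233 0.16  ] [0.572  0.0174 0.1495]
0.165 67 [0.5933 0.0228 0.1641] [0.5731 0.0174 0.1581]
pane 4255 [[0.671, -0.2, 0.367], [0.815, -0.019, 0.398]]
```

View pics/topcrop.png

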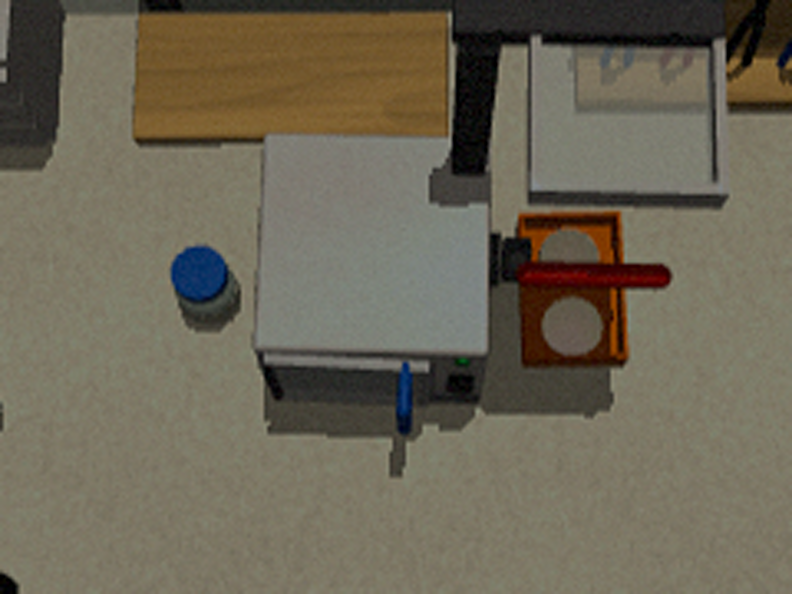

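```bash
cat >> h.py <<'E'
from scipy.spatial.transform import Rotation as Ro
yaw=-0.016; B=Ro.from_euler('z',yaw)
grip=np.array([.6577,-.141,.266]); handle=np.array([.579,.024,.145])
piv=grip-B.apply([-.063,0,.136]); hinge=handle-B.apply([-.038,-.120,0])
pz=-ctrl.pinch_z
def quat(z,y): 
    return np.roll(B.as_matrix() @ np.eye(3) is None or Ro.from_matrix(np.c_[np.cross(B.apply(y),B.apply(z)),B.apply(y),B.apply(z)]).as_quat(),1)
def lever_pose(q,lean,back=0,s=1):
    a=np.array([np.sin(lean),0,-np.cos(lean)]); y=s*np.array([np.cos(lean),0,np.sin(lean)])
    th=np.radians(24.85)+q; g=piv+B.apply([-.15*np.sin(th),0,.15*np.cos(th)])
    return g+B.apply(a)*(pz-back), quat(a,y)
def door_pose(q,up=0,s=1,lag=0.):
    g=hinge+Ro.from_euler('z',-q).apply(handle-hinge)
    y=Ro.from_euler('z',-q*(1-lag)).apply([0,s,0]); return g+[0,0,up-pz], quat(np.array([0,0,-1.]),y)
E
sed -i 's/B.as_matrix() @ np.eye(3) is None or //' h.py
python3 - <<'E'
from h import *
print(piv,hinge)
for s in(1,-1):
  for L in(35,42):
    for q,b in((0,.12),(0,0),(.5,0),(.96,0)):
        j=ctrl.ik(*lever_pose(q,np.radians(L),b,s)); print(s,L,q,b,None if j is None else np.round(j,2))
  for q,u in((0,.13),(0,0),(.6,0),(1.25,0),(1.25,.13)):
        j=ctrl.ik(*door_pose(q,u,s)); print("door",s,q,u,None if j is None else np.round(j,2))
E
```

```text
[ 0.72069194 -0.14200796  0.13      ] [0.61891505 0.14337667 0.145     ]
1 35 0 0.12 [ 0.94  0.17 -0.79  1.9   0.04  0.51  0.15]
1 35 0 0 [ 0.74  0.39 -0.7   1.93  0.53  0.33 -0.31]
1 35 0.5 0 [ 0.88  0.41 -0.83  2.12  1.08  0.23 -0.84]
1 35 0.96 0 [ 1.07  0.67 -1.22  2.26  1.75  0.55 -1.45]
1 42 0 0.12 [ 0.99  0.13 -0.77  2.05 -0.24  0.29  0.45]
1 42 0 0 [ 0.86  0.41 -0.83  2.04  1.22  0.2  -0.97]
1 42 0.5 0 [ 1.11  0.56 -1.22  2.22  1.82  0.44 -1.52]
1 42 0.96 0 [ 1.09  0.7  -1.22  2.36  2.14  0.61 -1.8 ]
door 1 0 0.13 [ 0.54  0.57 -1.05  1.58  0.51  1.29  0.97]
door 1 0 0 [ 0.52  0.72 -1.03  1.76  0.7   1.08  0.79]
door 1 0.6 0 [ 0.41  0.59 -0.91  1.91  0.58  0.93  0.17]
door 1 1.25 0 [ 0.29  0.6  -0.96  1.93  0.62  0.94 -0.67]
door 1 1.25 0.13 [ 0.46  0.54 -1.25  1.74  0.54  1.26 -0.62]
-1 35 0 0.12 [ 0.47  0.13 -0.22  1.91 -0.22  0.52 -2.74]
-1 35 0 0 [ 0.2   0.33  0.05  1.93 -0.5   0.31 -2.48]
-1 35 0.5 0 [-0.14  0.37  0.55  2.13 -1.36  0.38 -1.6 ]
-1 35 0.96 0 [ 0.98  0.57 -1.03  2.26  1.82  0.39  1.6 ]
-1 42 0 0.12 [ 0.59  0.1  -0.31  2.06 -0.5   0.31 -2.44]
-1 42 0 0 [ 0.14  0.33  0.16  2.04 -1.34  0.22 -1.64]
-1 42 0.5 0 [ 1.11  0.56 -1.22  2.22  1.82  0.44  1.62]
-1 42 0.96 0 [ 1.09  0.7  -1.22  2.36  2.14  0.61  1.34]
door -1 0 0.13 [ 0.28  0.45 -0.56  1.58  0.25  1.18 -1.92]
door -1 0 0 [ 0.16  0.56 -0.38  1.76  0.26  0.87 -1.92]
door -1 0.6 0 [ 0.04  0.47 -0.31  1.91  0.2   0.79 -2.57]
door -1 1.25 0 [-1.    0.73  1.15  1.95 -0.8   1.02 -2.31]
door -1 1.25 0.13 [-1.05  0.52  1.15  1.76 -0.51  1.2  -2.59]
```

```bash
python3 - <<'E'
from h import *
p=np.array(get_state()["tcp_pos"]); ctrl.movel(p+[0.03,0.03,.12],max_speed=.15)
L=np.radians(35)
ctrl.movep(*lever_pose(0,L,.12)); s=get_state(); print(s["time"],np.round(s["qpos"],2))
for q in np.linspace(0,.96,7):
  for L1 in(35,20,10):
    j=ctrl.ik(*lever_pose(q,np.radians(35+(L1-35)*q/.96))); print(round(q,2),L1,None if j is None else np.round(j,2))
im,d=vision.grab_frame("side"); cv2.imwrite("pics/pre.png",cv2.resize(im[40:300,180:560],None,fx=2,fy=2))
E
```

```text
4.225 [ 0.91  0.17 -0.74  1.9   0.01  0.51  0.18]
0.0 35 [ 0.65  0.37 -0.57  1.93  0.35  0.3  -0.14]
0.0 20 [ 0.65  0.37 -0.57  1.93  0.35  0.3  -0.14]
0.0 10 [ 0.65  0.37 -0.57  1.93  0.35  0.3  -0.14]
0.16 35 [ 0.65  0.35 -0.54  1.99  0.32  0.25 -0.11]
0.16 20 [ 0.66  0.36 -0.57  1.95  0.34  0.33 -0.13]
0.16 10 [ 0.67  0.37 -0.59  1.93  0.34  0.38 -0.14]
0.32 35 [ 0.64  0.34 -0.51  2.06  0.3   0.19 -0.09]
0.32 20 [ 0.67  0.36 -0.57  1.98  0.34  0.35 -0.13]
0.32 10 [ 0.67  0.38 -0.6   1.93  0.34  0.45 -0.14]
0.48 35 [ 0.87  0.41 -0.83  2.11  1.05  0.24 -0.81]
0.48 20 [ 0.66  0.37 -0.56  2.    0.35  0.36 -0.14]
0.48 10 [ 0.66  0.4  -0.6   1.92  0.35  0.51 -0.15]
0.64 35 [ 0.88  0.43 -0.83  2.17  1.34  0.22 -1.09]
0.64 20 [ 0.65  0.39 -0.55  2.02  0.37  0.37 -0.16]
0.64 10 [ 0.64  0.43 -0.59  1.91  0.37  0.57 -0.16]
0.8 35 [ 1.08  0.62 -1.22  2.22  1.61  0.51 -1.32]
0.8 20 [ 0.63  0.42 -0.53  2.03  0.4   0.38 -0.19]
0.8 10 [ 0.62  0.47 -0.58  1.9   0.38  0.63 -0.18]
0.96 35 [ 1.07  0.67 -1.22  2.26  1.75  0.55 -1.45]
0.96 20 [ 0.6   0.45 -0.51  2.03  0.44  0.39 -0.22]
0.96 10 [ 0.6   0.51 -0.57  1.88  0.4   0.68 -0.2 ]
```

View pics/pre.png

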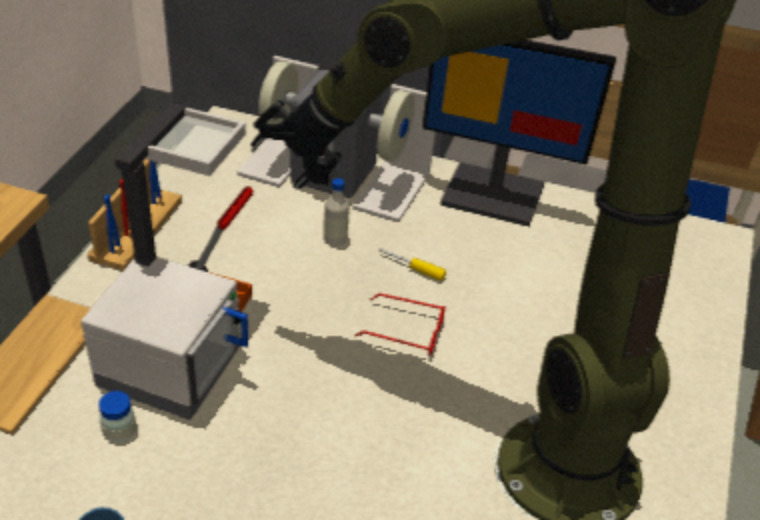

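The gripper, at crop (300,140), leans towards the lever bar at crop (235,208), and nothing stands in the way. A lean falling from 35° to 15° keeps one smooth IK branch, so I'll approach and grip.

```bash
python3 - <<'E'
from h import *
L=np.radians(35)
ctrl.movel(*lever_pose(0,L),max_speed=.08); s=get_state(); print(s["time"],np.round(s["contact_force"],1),s["width"])
ctrl.close_gripper(force=50); s=get_state(); print(s["time"],np.round(s["contact_force"],1),s["width"],s["gripper_force"])
im,d=vision.grab_frame("side"); a=im[90:220,220:370]
im,d=vision.grab_frame("top"); b=im[70:200,290:440]
cv2.imwrite("pics/grip.png",cv2.resize(np.hstack([a,b]),None,fx=2.6,fy=2.6,interpolation=cv2.INTER_CUBIC))
E
```

```text
5.925 [-0.1 -0.1 -0.4] 0.08510973335327701
6.55 [ 3.4 -0.3  2.3] 0.018084384565631356 49.19149875640869
```

View pics/grip.png

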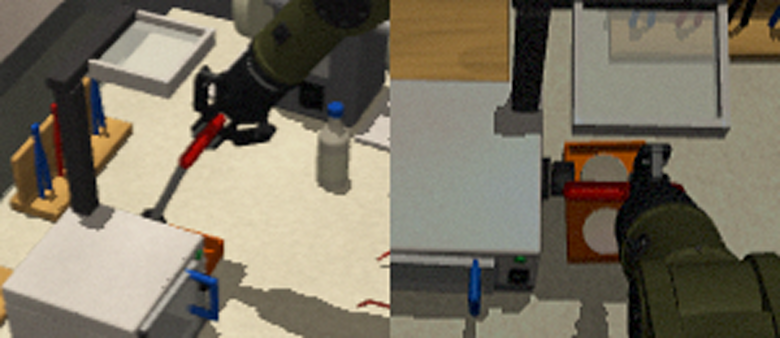

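The red bar sits between the fingers near its free end, at about (222,122) in the left crop. The 18 mm width and 49 N agree with a firm grip on the bar, so I'll pull, hold and ease back.

```bash
cat > pull.py <<'E'
from h import *
def go(q,v):
    ctrl.movel(*lever_pose(q,np.radians(35-20*q/.96)),max_speed=v); s=get_state()
    f=np.array(s["contact_force"]); print(round(q,2),round(s["time"],2),f.round(1),round(s["width"],4)); return np.linalg.norm(f)
E
python3 - <<'E'
from pull import *
for q in np.linspace(0,.965,9)[1:]:
    if go(q,.06)>45: print("STOP"); break
ctrl.pause(1.0)
im,d=vision.grab_frame("side"); a=im[90:220,220:370]
im,d=vision.grab_frame("top"); b=im[70:200,290:440]
cv2.imwrite("pics/down.png",cv2.resize(np.hstack([a,b]),None,fx=2.6,fy=2.6,interpolation=cv2.INTER_CUBIC))
s=get_state();print(s["time"],s["contact_force"],s["gripper_force"])
E
```

```text
0.12 7.12 [ 3.7 -0.6  9.5] 0.0183
0.24 7.58 [ 2.  -0.  12.6] 0.0187
0.36 8.05 [ 6.3 -0.7  6.8] 0.0181
0.48 8.52 [4.3 0.8 7.4] 0.0182
0.6 8.98 [4.3 0.5 9. ] 0.0182
0.72 9.44 [11.  -0.6  4.9] 0.0181
0.84 9.9 [11.8  0.4  5.3] 0.0183
0.96 10.36 [11.3  0.5  6.5] 0.0181
11.4583 [10.80160547  0.79558644  6.64379575] 59.694238901138306
```

View pics/down.png

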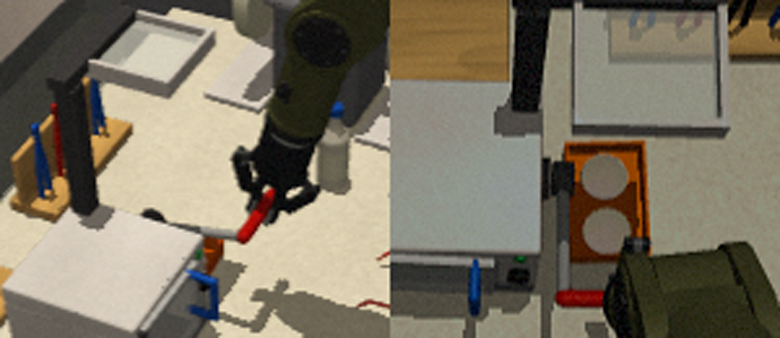

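The lever is nearly horizontal, with the bar still held at (262,205) in the left crop. I'll check its angle by depth.

```bash
cat >> pull.py <<'E'
def ang():
  for c in("side","top"):
    im,d=vision.grab_frame(c); hsv=cv2.cvtColor(im,cv2.COLOR_BGR2HSV)
    V,U=np.mgrid[:400,:640]; X=world(c,np.c_[U.ravel(),V.ravel()],d.ravel()).reshape(400,640,3)
    k=(d>0)&((hsv[...,0]<6)|(hsv[...,0]>174))&(hsv[...,1]>140)&(X[...,2]>.11)&(X[...,2]<.3)&(X[...,0]>.53)&(X[...,0]<.69)&(X[...,1]<-.07)&(X[...,1]>-.2)
    P=X[k]; e=np.percentile(P,[3,50,97],axis=0).round(4); print(c,len(P),e.tolist())
E
python3 - <<'E'
from pull import *
ang(); go(.99,.02); ang(); go(1.01,.02); ang(); ctrl.pause(.4)
E
```

```text
side 107 [[0.5536, -0.1658, 0.1594], [0.5735, -0.118, 0.1694], [0.5835, -0.0717, 0.207]]
top 98 [[0.5678, -0.1117, 0.1639], [0.5741, -0.0924, 0.1688], [0.583, -0.0706, 0.1743]]
0.99 11.9 [ 6.7  0.3 12.3] 0.0178
side 104 [[0.5537, -0.159, 0.1558], [0.5721, -0.1161, 0.1664], [0.5819, -0.0727, 0.2043]]
top 103 [[0.5669, -0.112, 0.1607], [0.5745, -0.0927, 0.1649], [0.5841, -0.0711, 0.1689]]
1.01 12.3 [ 6.3  0.2 15.5] 0.0182
side 102 [[0.5538, -0.1608, 0.1558], [0.5728, -0.1204, 0.164], [0.5814, -0.0721, 0.204]]
top 103 [[0.5664, -0.112, 0.1578], [0.5747, -0.0905, 0.1625], [0.5849, -0.0709, 0.1668]]
```

At the stop: the bar axis is about 0.155 m high (0.156 expected) and the force is rising. Now I'll ease it back and look before letting go.

```bash
python3 - <<'E'
from pull import *
for q in np.linspace(.96,0,9): go(q,.035)
ang()
ctrl.pause(.3); ctrl.ungrasp(); ang()
ctrl.movel(*lever_pose(0,np.radians(35),.13),max_speed=.12); ang()
s=get_state(); print(s["time"],np.round(s["contact_force"],1))
for s_ in (1,-1):
 for q,u in((0,.13),(0,0),(.6,0),(1.25,0),(1.25,.13)):
  j=ctrl.ik(*door_pose(q,u,s_)); print(s_,q,u,None if j is None else np.round(j,2))
E
```

```text
0.96 13.17 [13.6 -0.1  3.3] 0.0184
0.84 13.84 [24.3 -0.9 -3.1] 0.0181
0.72 14.52 [23.4 -1.4 -3.2] 0.0181
0.6 15.2 [ 30.1  -1.4 -13.5] 0.0189
0.48 15.88 [ 27.4  -1.6 -15. ] 0.0187
0.36 16.57 [ 20.7  -0.6 -12.9] 0.0181
0.24 17.25 [ 5.8 -0.9 -4.7] 0.0181
0.12 17.93 [ 1.9 -0.2  0.6] 0.0182
0.0 18.62 [ 4.2 -1.9 -5.5] 0.0182
side 115 [[0.6455, -0.1721, 0.2619], [0.6532, -0.1251, 0.2718], [0.6621, -0.0727, 0.2786]]
top 172 [[0.648, -0.173, 0.2645], [0.6554, -0.1002, 0.2715], [0.6646, -0.0721, 0.2757]]
side 107 [[0.65, -0.1731, 0.2635], [0.6557, -0.1222, 0.2728], [0.6637, -0.0727, 0.2791]]
top 178 [[0.6506, -0.1754, 0.2667], [0.6576, -0.1022, 0.273], [0.6661, -0.072, 0.2763]]
side 106 [[0.6503, -0.1725, 0.2627], [0.6556, -0.1201, 0.2724], [0.6636, -0.0734, 0.2777]]
top 236 [[0.649, -0.153, 0.2666], [0.6566, -0.1124, 0.2725], [0.6658, -0.0726, 0.2765]]
21.1083 [0.3 0.7 0.7]
1 0 0.13 [ 0.5   0.54 -0.96  1.58  0.46  1.26  1.02]
1 0 0 [ 0.39  0.63 -0.77  1.76  0.52  0.97  0.96]
1 0.6 0 [ 0.35  0.56 -0.8   1.91  0.52  0.89  0.24]
1 1.25 0 [ 0.13  0.52 -0.69  1.93  0.44  0.84 -0.49]
1 1.25 0.13 [ 0.18  0.37 -0.73  1.74  0.27  1.13 -0.32]
-1 0 0.13 [ 0.19  0.43 -0.42  1.58  0.19  1.17 -1.86]
-1 0 0 [ 0.14  0.55 -0.35  1.76  0.24  0.87 -1.91]
-1 0.6 0 [ 0.05  0.48 -0.33  1.91  0.21  0.79 -2.58]
-1 1.25 0 [ 0.4   0.72 -1.23  1.93  0.78  1.08  2.28]
-1 1.25 0.13 [ 0.45  0.52 -1.22  1.74  0.52  1.25  2.54]
```

The lever is back at rest (its position matches the start). On to the door, with s=1.

```bash
python3 - <<'E'
from h import *
ctrl.movep(*door_pose(0,.13)); ctrl.movel(*door_pose(0,0),max_speed=.08)
s=get_state(); print(s["time"],np.round(s["contact_force"],1))
ctrl.close_gripper(force=30); s=get_state(); print(s["time"],np.round(s["contact_force"],1),s["width"])
im,d=vision.grab_frame("side"); a=im[90:250,200:380]
im,d=vision.grab_frame("top"); b=im[70:230,250:430]
cv2.imwrite("pics/door.png",cv2.resize(np.hstack([a,b]),None,fx=2.2,fy=2.2,interpolation=cv2.INTER_CUBIC))
E
```

```text
23.6833 [1.  0.2 0.7]
24.3417 [-1.  -2.9  2.9] 0.011368333298844313
```

View pics/door.png

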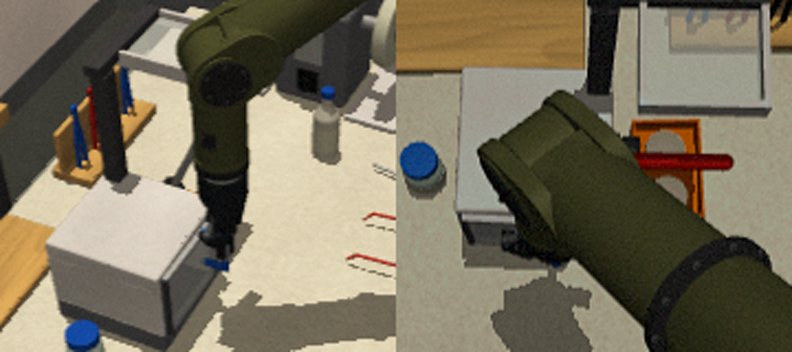

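The fingers hold the blue handle, at about (215,245) in the left crop; the 11.4 mm width matches the bar. I'll swing the door open.

```bash
python3 - <<'E'
from h import *
for q in np.linspace(0,1.28,9)[1:]:
    ctrl.movel(*door_pose(q),max_speed=.06); s=get_state(); f=np.array(s["contact_force"]); print(round(q,2),round(s["time"],2),f.round(1),round(s["width"],4))
    if np.linalg.norm(f)>45: print("STOP"); break
else:
    ctrl.pause(.3); ctrl.ungrasp(); ctrl.movel(*door_pose(1.28,.16),max_speed=.1)
im,d=vision.grab_frame("side"); a=im[90:250,200:380]
im,d=vision.grab_frame("top"); b=im[70:230,250:430]
cv2.imwrite("pics/open.png",cv2.resize(np.hstack([a,b]),None,fx=2.2,fy=2.2,interpolation=cv2.INTER_CUBIC))
hsv=cv2.cvtColor(im,cv2.COLOR_BGR2HSV);V,U=np.mgrid[:400,:640]; X=world("top",np.c_[U.ravel(),V.ravel()],d.ravel()).reshape(400,640,3)
k=(d>0)&(hsv[...,0]>95)&(hsv[...,0]<130)&(hsv[...,1]>120)&(X[...,2]>.08)&(X[...,2]<.18)&(X[...,0]>.4)&(X[...,0]<.66)&(X[...,1]<.19)&(X[...,1]>0)
print(k.sum(),np.median(X[k],0) if k.any() else "",door_pose(1.28)[0]); s=get_state(); print(s["time"],s["contact_force"])
E
```

```text
0.16 24.93 [-0.8 -1.6  0.7] 0.0114
0.32 25.41 [ 2.2  3.1 -2.3] 0.0116
0.48 25.89 [ 4.8  4.5 -6.1] 0.0114
0.64 26.38 [ 9.   5.6 -9.1] 0.0112
0.8 26.86 [ 11.9   5.1 -11.7] 0.0114
0.96 27.34 [ 14.6   4.6 -13.1] 0.0113
1.12 27.82 [ 17.    2.2 -13. ] 0.011
1.28 28.31 [ 16.7   1.2 -14.1] 0.0112
1 [0.6208397  0.13616954 0.12459929] [0.49310606 0.14738882 0.1263    ]
31.1667 [-0.54403342 -0.07142121 -0.28655496]
```

View pics/open.png

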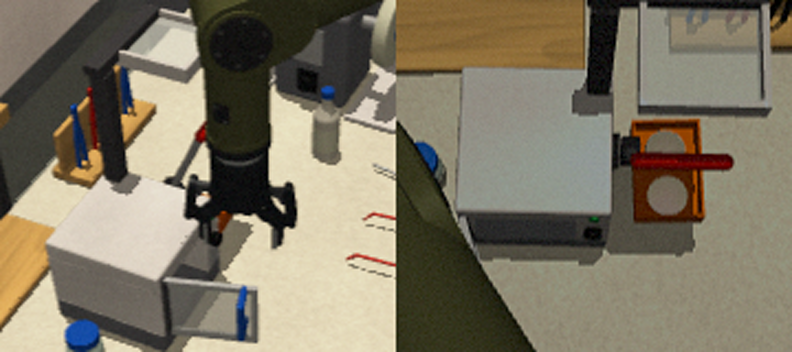

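The door stands open with its blue handle at about (310,231) in the side view. The gripper is clear above it, and the lever and tray are unmoved. I'll check the angle numerically, then hand in.

```bash
python3 - <<'E'
from h import *
for q in(.9,1.1,1.28): print(q,proj("side",door_pose(q)[0]+[0,0,pz]).round(1))
im,d=vision.grab_frame("side");hsv=cv2.cvtColor(im,cv2.COLOR_BGR2HSV);V,U=np.mgrid[:400,:640]; X=world("side",np.c_[U.ravel(),V.ravel()],d.ravel()).reshape(400,640,3)
k=(d>0)&(hsv[...,0]>95)&(hsv[...,0]<130)&(hsv[...,1]>120)&(X[...,2]>.08)&(X[...,2]<.18)&(X[...,0]>.4)&(X[...,0]<.6)&(X[...,1]<.2)&(X[...,1]>0)
m=np.median(X[k],0); v=m[:2]-hinge[:2]; v0=(handle-hinge)[:2]
q=np.arctan2(v0[1],v0[0])-np.arctan2(v[1],v[0]); q%=2*np.pi; print(k.sum(),m,q)
if 1.1<q<1.6: print(ticket.close_job())
E
```

```text
0.9 [[313.7 223.2]]
1.1 [[312.5 228.8]]
1.28 [[310.  233.8]]
80 [0.49807973 0.14617568 0.14582273] 1.271279708333723
the job is handed in; nothing more can be done
None
```

The job is handed in: with the guard door shut, I pulled the lever to its stop, held it over a second and eased it back to rest in about 6 s; the door now stands open at about 1.27 rad (73°), the gripper is clear, and I saw no bystander moved, though I didn't re-measure them.

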